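# Line up the bend-test mandrels by thickness

## Robot

A 7-joint arm with a two-finger parallel gripper is mounted at the origin on a cart in front of the work surface, level with it; the furniture and walls round the work are solid. World frame = base frame: x ahead of the robot, y to its left, z up, the work surface at z = 0. Lengths are in m, angles in rad, forces in N, time in s.
With the tool pointing down it reaches from about 0.4 to 0.85 m from the base axis. Payload 6.9 kg.
Tool frame: the origin (TCP) lies at the very end of the fingers, on their centre line; the grasp point (between the pads) lies 19 mm behind it; z points along the fingers, y is the line along which they close (so a half turn about z gives the same grasp; the last joint's range is limited). The gripper opens to 85 mm and grips with 20 to 120 N. Pads are 22 mm wide; open, the fingers measure 114 mm over their backs; the gripper's body (76 mm by 85 mm) begins 54 mm behind the grasp point. The pads swing forward as they close: fully open they stand 13 mm farther back than shut.
Start: joints at [-1, 0.507, -0.238, 1.5, 0.126, 1.149, -0.155], TCP at [0.28, 0.559, 0.231] pointing down, gripper open.
Joint ranges: [-3.08, 3.08], [-0.24, 2.05], [-1.43, 1.35], [0, 2.5], [-1.52, 4.66], [0.17, 1.96], [-2.89, 2.89]. Speed limits (rad/s): [2.39, 2.39, 3.14, 3.14, 3.14, 3.14, 3.14].

## Interface

Orientations are given as a rotation vector (axis times angle).
In Python, from station import ctrl, optics gives the robot as it stands. The module is installed in compiled form; this text tells all that it offers.
- The arm moves only by the shell command python3 -m inch 'ROWS' [OPENING] [FORCE]. ROWS is JSON, a list that holds one entry, the list of rows, each a list of 6 numbers: the shift along the tool's x, y, z as a fraction of full scale, then the turn, a rotation vector about the tool's x, y, z as a fraction of full scale. In form: [[[tx, ty, tz, wx, wy, wz], ...]]. A call has 1 to 5 rows; each row shifts and turns the commanded pose from where the row before left it, along the tool's axes as they then stand; what a row does not reach is not made up. Full scale, the value 1, is 0.04 m for a shift and 0.08 rad for a turn. A row lasts 1/10 s, in which the tool goes at most 50 mm and 8.59 degrees, less where a joint would pass 70% of its speed; a pose out of reach is approached as far as the arm can. A call with a number of a shift or a turn outside -1 to 1 is refused whole. A call with a gripper value outside its range is refused whole. OPENING is the opening, from 0 (shut) to 1 (fully open), set as the call begins (- or left out, the last holds). The fingers move at their own pace and stop on an object; FORCE is the grip in N (left out, the last holds). Time passes only in rows, so rows that do not move let the fingers close. It gives the time, the measured TCP pose, the force, the opening and the grip force at its end, in the units of the state.
- ctrl.observe(): the state, without advancing time (a new reading comes with each control period).
- optics.get_image(name): name is "scene" or "top"; returns a dict with "frame" (384x512x3 uint8, blue, green, red), "range_z" (384x512 float32, m along the optical axis (not along the pixel's ray), 0 where there is no reading), "intrinsics" (3x3 intrinsics, pixels), "cam_to_world" (4x4, takes a point from camera to world coordinates). Camera axes: x right, y up, looking along -z (the intrinsics and any distortion apply to the point x, -y, -z); pixel columns grow to the right and rows downward; lengths in m; the calibration is good to about 2 mm. A picture is of the moment at which its call begins.
- ctrl.finish_job(): hands the job in; it is judged then, once.
The state is a dict: "time_s": time; "joints": joint angles; "joint_vel": joint speeds; "tau": joint torques, N m; "position": TCP position; "tcp_rot": TCP orientation; "ft_force": force on the tool from outside, world axes, zero at the start; "ft_torque": the same for the moment, N m; "gripper_width": opening from 0.0 (shut) to 1.0 (fully open); "grasp_force": force on a finger pad.
Only numpy, scipy, OpenCV 4.12 (cv2) and the standard library are available. Lean on these libraries where they do the work, as an engineer would, in place of code of your own. Each camera call takes 0.05 s, during which the arm holds its last target. There are 200 camera calls.

## Task

Set out the four aluminium bend-test mandrels for the next fibre test: stand them upright on the row of cork rounds, one centred on each, in order of thickness, with the thickest on the round next to the yellow power meter and the thinnest at the far end. Leave the sleeve vial with the blue cap standing where it is.

Things in the scene. Friction and masses are not known exactly. Their poses are not given: they have to be found in the camera images.
- mandrel_a: loose bare-aluminium bend-test mandrel: an upright round bar 31 mm in diameter on a wider round foot 41 mm across and 5 mm high, 55 mm tall in all, about 109 g, four dark grooves round its lower half; starts standing upright on the table behind the row. Origin: centre of its underside, z along its axis. The upper 25 mm of the bar is plain; it can be gripped there from above in any direction
- mandrel_b: loose bare-aluminium bend-test mandrel: an upright round bar 15 mm in diameter on a wider round foot 25 mm across and 5 mm high, 55 mm tall in all, about 49 g, four dark grooves round its lower half; starts standing upright on the table behind the row. Origin: centre of its underside, z along its axis. The upper 25 mm of the bar is plain; it can be gripped there from above in any direction
- mandrel_c: loose bare-aluminium bend-test mandrel: an upright round bar 39 mm in diameter on a wider round foot 49 mm across and 5 mm high, 55 mm tall in all, about 139 g, four dark grooves round its lower half; starts standing upright on the table behind the row. Origin: centre of its underside, z along its axis. The upper 25 mm of the bar is plain; it can be gripped there from above in any direction
- mandrel_d: loose bare-aluminium bend-test mandrel: an upright round bar 23 mm in diameter on a wider round foot 33 mm across and 5 mm high, 55 mm tall in all, about 79 g, four dark grooves round its lower half; starts standing upright on the table behind the row. Origin: centre of its underside, z along its axis. The upper 25 mm of the bar is plain; it can be gripped there from above in any direction
- pad_a: fixed flat cork round, 56 mm in diameter, 3 mm thick; one of four alike, about 72 mm apart in a row along a plywood board (76 x 300 x 8 mm) fixed on the table at the front. Origin: centre of its underside, 8 mm above the table, so its top is 11 mm above the table. Which of the four lies where in the row differs from start to start
- pad_b: fixed flat cork round, 56 mm in diameter, 3 mm thick; one of four alike, about 72 mm apart in a row along a plywood board (76 x 300 x 8 mm) fixed on the table at the front. Origin: centre of its underside, 8 mm above the table, so its top is 11 mm above the table. Which of the four lies where in the row differs from start to start
- pad_c: fixed flat cork round, 56 mm in diameter, 3 mm thick; one of four alike, about 72 mm apart in a row along a plywood board (76 x 300 x 8 mm) fixed on the table at the front. Origin: centre of its underside, 8 mm above the table, so its top is 11 mm above the table. Which of the four lies where in the row differs from start to start
- pad_d: fixed flat cork round, 56 mm in diameter, 3 mm thick; one of four alike, about 72 mm apart in a row along a plywood board (76 x 300 x 8 mm) fixed on the table at the front. Origin: centre of its underside, 8 mm above the table, so its top is 11 mm above the table. Which of the four lies where in the row differs from start to start
- power_meter: fixed hand-held optical power meter, yellow ends and dark keypad face, lying flat at one end of the row of cork rounds (left or right end, differing from start to start), 161 x 70 x 32 mm, long side across the row. Origin: centre of its underside, about 85 mm from the centre of the nearest cork round (the others follow at about 157, 229 and 301 mm). A blue cassette, 34 mm high, lies at the other end
- sleeve_vial: loose clear round tube of splice sleeves with a blue cap, 30 mm across, 78 mm high, standing upright on the table in the middle behind the row, among the mandrels; not to be touched. Origin: centre of its underside, z up
There are look-alikes about, which are no part of the job. What is shaped like the mandrel_b but orange or pink is not meant.

How it is judged:
At the end, for the whole second after the job is handed in: Each mandrel stands upright (0.1 rad) on a cork round of its own, within 12 mm of its centre, released and at rest; counted from the power meter: 39, 31, 23, 15 mm thick (under 133, 133-205, 205-277, over 277 mm from it). The sleeve vial is upright (0.2 rad) and moved under 20 mm ((horizontal distance between mandrel_c and pad_a below 0.012 m or horizontal distance between mandrel_c and pad_b below 0.012 m or horizontal distance between mandrel_c and pad_c below 0.012 m or horizontal distance between mandrel_c and pad_d below 0.012 m) and horizontal distance between mandrel_c and power_meter below 0.133 m and angle between each of mandrel_c, mandrel_a, mandrel_d, mandrel_b's own z axis and vertical below 0.1 rad and height (world z) of mandrel_c between 0.007 and 0.016 m and linear speed of each of mandrel_c, mandrel_a, mandrel_d, mandrel_b below 0.02 m/s and contact force between each of mandrel_c, mandrel_a, mandrel_d, mandrel_b and the fingers below 0.1 N and (horizontal distance between mandrel_a and pad_a below 0.012 m or horizontal distance between mandrel_a and pad_b below 0.012 m or horizontal distance between mandrel_a and pad_c below 0.012 m or horizontal distance between mandrel_a and pad_d below 0.012 m) and horizontal distance between mandrel_a and power_meter between 0.133 and 0.205 m and height (world z) of mandrel_a between 0.007 and 0.016 m and (horizontal distance between mandrel_d and pad_a below 0.012 m or horizontal distance between mandrel_d and pad_b below 0.012 m or horizontal distance between mandrel_d and pad_c below 0.012 m or horizontal distance between mandrel_d and pad_d below 0.012 m) and horizontal distance between mandrel_d and power_meter between 0.205 and 0.277 m and height (world z) of mandrel_d between 0.007 and 0.016 m and (horizontal distance between mandrel_b and pad_a below 0.012 m or horizontal distance between mandrel_b and pad_b below 0.012 m or horizontal distance between mandrel_b and pad_c below 0.012 m or horizontal distance between mandrel_b and pad_d below 0.012 m) and horizontal distance between mandrel_b and power_meter above 0.277 m and height (world z) of mandrel_b between 0.007 and 0.016 m and distance of sleeve_vial from where it was at the start of the episode below 0.02 m and angle between sleeve_vial's own z axis and vertical below 0.2 rad); the robot touches nothing.
It fails at once if the sleeve vial is pushed away or knocked over (distance of sleeve_vial from where it was at the start of the episode above 0.03 m or angle between sleeve_vial's own z axis and vertical above 0.5 rad).
It also fails if it takes over 90 s, if anything falls off the work surface, if the arm or the gripper's body presses on something with over 40 N, if the wrist force passes 120 N, or if a joint passes its speed limit or range.

## Working session

There is one attempt and no reset: what is moved stays moved. The work goes in short steps, Python scripts to look and compute and a shell command to move; the robot and the scene stay as the last step left them, time stands still between calls to the robot, and variables do not carry over. Pictures are saved under pics/ and viewed, at most 14 in all, crops included, and the job is handed in when it is done.

```bash
mkdir -p pics; python3 - <<'E'
from station import ctrl, optics
import cv2,numpy as np
s=ctrl.observe();print(s)
for n in("scene","top"):
    d=optics.get_image(n);cv2.imwrite(f"pics/{n}0.png",d["frame"]);np.savez(f"{n}0.npz",**d)
    print(n,d["intrinsics"],d["cam_to_world"].round(3))
E
```

```text
{'time_s': 0.0, 'joints': array([-1.00049758,  0.50834232, -0.23752419,  1.50110592,  0.12569621,
        1.14890992, -0.15478762]), 'joint_vel': array([-0.00025839, -0.0017419 ,  0.00059981,  0.00010222, -0.00110198,
        0.00120944,  0.00091792]), 'tau': array([ 2.74947270e-04, -6.20620966e+01, -2.18659401e+00, -2.49658012e+01,
        1.24316101e-02,  1.22504492e-02, -8.65758409e-06]), 'position': array([0.28      , 0.55821932, 0.23043615]), 'tcp_rot': array([-7.23424277e-01, -3.05677287e+00,  2.72553329e-03]), 'ft_force': array([0.25182246, 0.24390689, 0.03593381]), 'ft_torque': array([ 0.0254898 ,  0.0341476 , -0.00946962]), 'grasp_force': 0.0, 'gripper_width': 1.001197282669564}
scene [[363.32113074   0.         255.33744138]
 [  0.         363.32113074 187.7308369 ]
 [  0.           0.           1.        ]] [[-0.556  0.5   -0.663  0.012]
 [-0.831 -0.343  0.438  0.374]
 [-0.008  0.795  0.607  0.55 ]
 [ 0.     0.     0.     1.   ]]
top [[352.41774895   0.         257.66683939]
 [  0.         352.41774895 189.39003477]
 [  0.           0.           1.        ]] [[-0.019  0.998 -0.062  0.507]
 [-1.    -0.019  0.    -0.024]
 [-0.001  0.062  0.998  0.899]
 [ 0.     0.     0.     1.   ]]
```

View pics/top0.png

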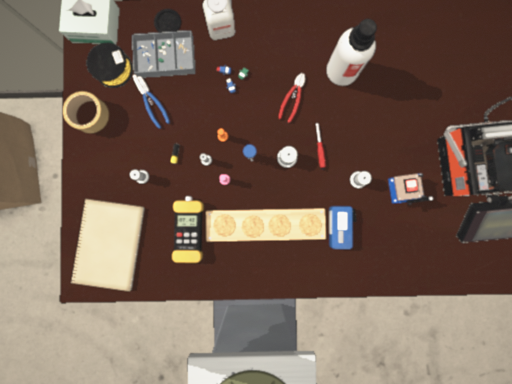

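View pics/scene0.png

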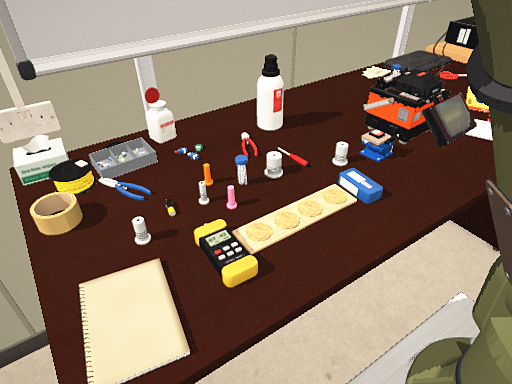

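The top view shows the power meter at (187,232), at the left (+y) end of the row. The rounds are at about (224,226), (253,226), (281,226) and (312,225). The mandrels are at about (139,176), (205,159), (288,156) and (361,179), and the vial at (250,152). Next I'll measure these with depth.

```bash
cat > h.py <<'E'
import numpy as np,cv2
def cloud(d):
    K=d["intrinsics"];M=d["cam_to_world"];z=d["range_z"]
    v,u=np.mgrid[:384,:512]
    p=np.stack([(u-K[0,2])/K[0,0]*z,-(v-K[1,2])/K[1,1]*z,-z],-1)
    return p@M[:3,:3].T+M[:3,3]
def px(d,u,v,h):
    K=d["intrinsics"];M=d["cam_to_world"]
    r=M[:3,:3]@np.array([(u-K[0,2])/K[0,0],-(v-K[1,2])/K[1,1],-1]);c=M[:3,3]
    return (c+r*(h-c[2])/r[2])[:2]
def tops(d,lo,hi):
    P=cloud(d);m=((P[...,2]>lo)&(P[...,2]<hi)&(d["range_z"]>0)).astype(np.uint8)
    n,L,st,_=cv2.connectedComponentsWithStats(m)
    for i in range(1,n):
        if 4<st[i,4]<700:
            q=P[L==i];a=q[:,:2].min(0);b=q[:,:2].max(0)
            print("px",st[i,:5],"mid",((a+b)/2).round(4),"mean",q.mean(0).round(4),"ext",(b-a).round(3))
E
python3 - <<'E'
from h import *
d=dict(np.load("top0.npz"))
print("tops");tops(d,.046,.066);print("vial");tops(d,.070,.09)
print("scene tops");tops(dict(np.load("scene0.npz")),.048,.066)
# pads
for u,v in((224,226),(253,226),(281,226),(312,225)):print(px(d,u,v,.011).round(4))
for n,(x0,y0,x1,y1) in dict(a=(165,185,365,275),b=(110,115,390,205)).items():
    c=d["frame"][y0:y1,x0:x1];k=800/(x1-x0);cv2.imwrite(f"pics/top0{n}.png",cv2.resize(c,None,fx=k,fy=k,interpolation=cv2.INTER_CUBIC))
E
```

```text
tops
px [207  20  27  11 120] mid [0.9692 0.0616] mean [0.9636 0.0596 0.0566] ext [0.025 0.064]
px [330  56  30  24 119] mid [ 0.8563 -0.243 ] mean [ 0.8421 -0.2311  0.0563] ext [0.058 0.071]
px [71 93  6  5 13] mid [0.8005 0.4248] mean [0.8001 0.4247 0.0475] ext [0.01  0.012]
px [ 78  92  23  37 143] mid [0.7631 0.3869] mean [0.7657 0.3809 0.0473] ext [0.09  0.055]
px [63 97  7 21 59] mid [0.7711 0.4428] mean [0.7699 0.4439 0.0474] ext [0.05  0.016]
px [ 67 119   7   6  20] mid [0.7345 0.433 ] mean [0.7336 0.4336 0.0475] ext [0.013 0.015]
px [ 75 124   5   4   8] mid [0.7245 0.4153] mean [0.7241 0.414  0.0474] ext [0.008 0.01 ]
px [218 129   6   7  32] mid [0.7006 0.0635] mean [0.7006 0.0639 0.0539] ext [0.013 0.012]
px [449 129   7   3  11] mid [ 0.6925 -0.4917] mean [ 0.6923 -0.4918  0.0625] ext [0.004 0.015]
px [443 133  13  63 262] mid [ 0.6109 -0.4826] mean [ 0.6066 -0.4855  0.0549] ext [0.149 0.022]
px [281 147  16  16 204] mid [ 0.6421 -0.1   ] mean [ 0.6425 -0.0992  0.0543] ext [0.037 0.037]
px [200 154   7   7  35] mid [0.6403 0.1071] mean [0.6401 0.1068 0.0536] ext [0.014 
[... 2862 characters left out ...]
1 169  12   9  28] mid [0.8669 0.3571] mean [0.8691 0.3562 0.0485] ext [0.032 0.026]
px [ 56 170   5   4   9] mid [0.8851 0.3726] mean [0.8856 0.3714 0.0485] ext [0.015 0.008]
px [ 54 174  13   7  25] mid [0.8578 0.373 ] mean [0.8566 0.3747 0.0486] ext [0.037 0.021]
px [199 181   7   6  35] mid [0.6406 0.1066] mean [0.6386 0.1075 0.0525] ext [0.015 0.014]
px [228 185   6   6  33] mid [0.5889 0.0617] mean [0.587  0.0618 0.053 ] ext [0.015 0.013]
px [133 216  11  10  86] mid [0.5993 0.2721] mean [0.5982 0.272  0.0533] ext [0.023 0.021]
px [443 361  15  23 139] mid [0.0621 0.0235] mean [0.0632 0.0325 0.0555] ext [0.017 0.038]
[0.4714 0.0621]
[ 0.47   -0.0106]
[ 0.4687 -0.0808]
[ 0.4698 -0.1585]
```

View pics/top0a.png

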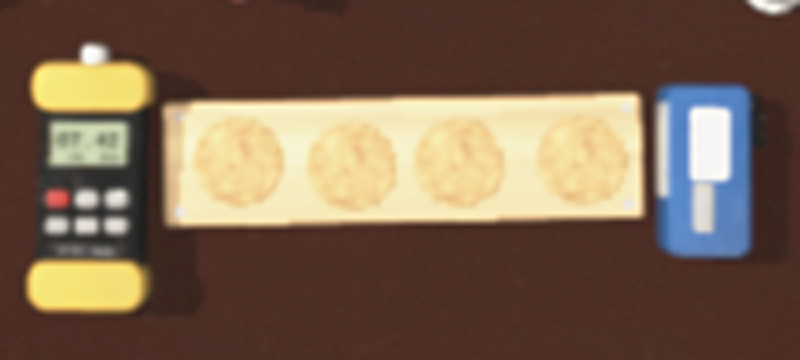

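View pics/top0b.png

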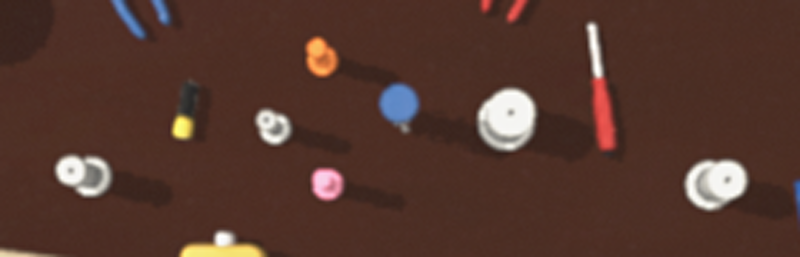

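Pads, mandrels and vial are located: the rounds are at y ≈ .061, -.010, -.077 and -.155 (x ≈ .471). First I'll turn the tool so its closing line lies along world x. After that, tool x = +y, tool y = +x and tool z = down.

```bash

python3 -m inch '[[[0,0,0,0,0,0.9],[0,0,0,0,0,1],[0,0,0,0,0,1],[0,0,0,0,0,1],[0,0,0,0,0,1]]]' 1 40
python3 -m inch '[[[0,0,0,0,0,1],[0,0,0,0,0,1],[0,0,0,0,0,1],[0,0,0,0,0,1],[0,0,0,0,0,1]]]'
python3 -m inch '[[[0,0,0,0,0,1],[0,0,0,0,0,1],[0,0,0,0,0,1],[0,0,0,0,0,0.94],[0,0,0,0,0,0]]]'
```

```text
time_s: 0.6
position: [0.2801, 0.5584, 0.2308]
tcp_rot: [-1.31, -2.856, 0.002]
ft_force: [0.8, 0.0, 0.5]
gripper_width: 1.0
grasp_force: 0.0
time_s: 1.1
position: [0.28, 0.5584, 0.2308]
tcp_rot: [1.851, 2.538, -0.002]
ft_force: [0.1, 0.4, -0.4]
gripper_width: 1.0
grasp_force: 0.0
time_s: 1.6
position: [0.2799, 0.5585, 0.2308]
tcp_rot: [2.224, 2.219, -0.001]
ft_force: [-0.3, 0.1, -0.5]
gripper_width: 0.998
grasp_force: 0.0
```

```bash

python3 -m inch '[[[-0.7,0.8,0,0,0,0],[-0.7,0.8,0,0,0,0],[-0.7,0.8,0,0,0,0],[-0.7,0.8,0,0,0,0],[-0.7,0.8,0,0,0,0]]]'
python3 -m inch '[[[-0.7,0.8,0.4,0,0,0],[-0.7,0.8,0.6,0,0,0],[-0.7,0.8,0.6,0,0,0],[-0.7,0.8,0.6,0,0,0],[-0.7,0.8,0.6,0,0,0]]]'
python3 -m inch '[[[-0.16,0,0.5,0,0,0],[0,0,0,0,0,0],[0,0,0,0,0,0]]]'
```

```text
time_s: 2.1
position: [0.441, 0.4172, 0.2311]
tcp_rot: [-2.22, -2.223, 0.0]
ft_force: [0.9, -0.2, 0.6]
gripper_width: 1.001
grasp_force: 0.0
time_s: 2.6
position: [0.6008, 0.2771, 0.1182]
tcp_rot: [-2.22, -2.223, 0.0]
ft_force: [0.9, 1.2, 0.3]
gripper_width: 1.001
grasp_force: 0.0
time_s: 2.9
position: [0.5991, 0.2729, 0.0992]
tcp_rot: [-2.22, -2.221, 0.001]
ft_force: [0.4, 0.2, -0.1]
gripper_width: 0.996
grasp_force: 0.0
```

```bash

python3 -m inch '[[[0,0,0.6,0,0,0],[0,0,0.6,0,0,0],[0,0,0.6,0,0,0],[0,0,0.08,0,0,0],[0,0,0,0,0,0]]]'
python3 -m inch '[[[0,0,0,0,0,0],[0,0,0,0,0,0],[0,0,0,0,0,0],[0,0,0,0,0,0],[0,0,0,0,0,0]]]' 0 40
python3 -m inch '[[[0,0,0,0,0,0],[0,0,0,0,0,0],[0,0,0,0,0,0],[0,0,0,0,0,0],[0,0,0,0,0,0]]]'
```

```text
time_s: 3.4
position: [0.5994, 0.2736, 0.025]
tcp_rot: [-2.22, -2.222, -0.001]
ft_force: [-0.1, -0.9, 0.4]
gripper_width: 1.003
grasp_force: 0.0
time_s: 3.9
position: [0.6003, 0.272, 0.0247]
tcp_rot: [2.223, 2.22, 0.002]
ft_force: [-0.3, -1.2, 3.2]
gripper_width: 0.25
grasp_force: 38.9
time_s: 4.4
position: [0.6002, 0.272, 0.0247]
tcp_rot: [2.223, 2.22, 0.001]
ft_force: [-0.6, 0.0, 5.2]
gripper_width: 0.248
grasp_force: 38.9
```

```bash

python3 -m inch '[[[0,0,-0.5,0,0,0],[0,0,-0.9,0,0,0],[0,0,-0.9,0,0,0],[-0.87,-0.32,-0.2,0,0,0],[-0.87,-0.32,0,0,0,0]]]'
python3 -m inch '[[[-0.87,-0.32,0,0,0,0],[-0.87,-0.32,0,0,0,0],[-0.87,-0.32,0,0,0,0],[-0.87,-0.32,0,0,0,0],[-0.87,-0.32,0,0,0,0]]]'
python3 -m inch '[[[-0.87,-0.32,0,0,0,0],[-0.87,-0.32,0,0,0,0],[-0.87,-0.32,0.2,0,0,0],[0,0,0.6,0,0,0],[0,0,0.5,0,0,0]]]'
python3 -m inch '[[[0,0,0,0,0,0],[0,0,0,0,0,0]]]'
```

```text
time_s: 4.9
position: [0.5746, 0.2029, 0.1256]
tcp_rot: [2.219, 2.222, 0.005]
ft_force: [0.1, -1.5, -2.2]
gripper_width: 0.247
grasp_force: 39.5
time_s: 5.4
position: [0.5089, 0.027, 0.1238]
tcp_rot: [-2.223, -2.22, 0.001]
ft_force: [0.7, -1.1, -0.4]
gripper_width: 0.248
grasp_force: 39.5
time_s: 5.9
position: [0.4708, -0.0776, 0.0715]
tcp_rot: [2.226, 2.216, -0.0]
ft_force: [0.0, 0.6, -1.4]
gripper_width: 0.252
grasp_force: 39.4
time_s: 6.1
position: [0.4711, -0.0759, 0.0721]
tcp_rot: [-2.222, -2.22, 0.001]
ft_force: [0.3, 0.2, -0.7]
gripper_width: 0.247
grasp_force: 39.4
```

```bash

python3 -m inch '[[[-0.03,0,0.4,0,0,0],[0,0,0.3,0,0,0],[0,0,0.1,0,0,0],[0,0,0.07,0,0,0],[0,0,0,0,0,0]]]'
python3 -m inch '[[[0,0,0.03,0,0,0],[0,0,0,0,0,0]]]'
```

```text
time_s: 6.6
position: [0.4718, -0.0771, 0.0377]
tcp_rot: [2.222, 2.22, 0.001]
ft_force: [-0.2, -0.7, -1.2]
gripper_width: 0.25
grasp_force: 39.4
time_s: 6.8
position: [0.4716, -0.0772, 0.0364]
tcp_rot: [2.222, 2.22, 0.001]
ft_force: [-0.0, 0.3, -0.3]
gripper_width: 0.253
grasp_force: 39.4
```

```bash

python3 -m inch '[[[0,0,0.02,0,0,0],[0,0,0,0,0,0],[0,0,0,0,0,0],[0,0,0,0,0,0],[0,0,0,0,0,0]]]' 0.7
python3 -m inch '[[[0,0,-0.3,0,0,0],[0,0,-0.7,0,0,0],[0,0,-0.8,0,0,0],[0,0,-0.55,0,0,0]]]'
python3 -m inch '[[[0.77,0.7,0,0,0,0],[0.77,0.7,0,0,0,0],[0.77,0.7,0,0,0,0],[0.77,0.7,0,0,0,0],[0.77,0.7,0,0,0,0]]]'
python3 -m inch '[[[0.77,0.7,0,0,0,0],[0,0,0,0,0,0],[0,0,0,0,0,0]]]'
python3 - <<'E'
from station import optics
from h import *
d=optics.get_image("top");np.savez("top1.npz",**d);tops(d,.056,.068)
cv2.imwrite("pics/top1.png",cv2.resize(d["frame"][110:290,110:390],None,fx=2.8,fy=2.8))
E
```

```text
time_s: 7.3
position: [0.4714, -0.0772, 0.0353]
tcp_rot: [2.223, 2.22, -0.0]
ft_force: [1.3, 0.1, -0.5]
gripper_width: 0.699
grasp_force: 0.0
time_s: 7.7
position: [0.4717, -0.0773, 0.131]
tcp_rot: [2.222, 2.219, 0.001]
ft_force: [0.3, -0.2, 0.1]
gripper_width: 0.698
grasp_force: 0.0
time_s: 8.2
position: [0.6124, 0.078, 0.1293]
tcp_rot: [2.223, 2.22, -0.0]
ft_force: [0.4, -0.7, 0.8]
gripper_width: 0.7
grasp_force: 0.0
time_s: 8.5
position: [0.6394, 0.1084, 0.1285]
tcp_rot: [-2.22, -2.222, 0.002]
ft_force: [-0.4, -0.5, -1.0]
gripper_width: 0.704
grasp_force: 0.0
px [207  20  26   9  76] mid [0.9657 0.0616] mean [0.9633 0.0609 0.0621] ext [0.016 0.061]
px [331  57  29  21  68] mid [ 0.8535 -0.2405] mean [ 0.8406 -0.2314  0.0624] ext [0.051 0.067]
px [449 128  11   4  22] mid [ 0.6935 -0.4964] mean [ 0.6935 -0.4943  0.0645] ext [0.006 0.022]
px [444 131   2   5   5] mid [ 0.6848 -0.4724] mean [ 0.6851 -0.4728  0.0657] ext [0.01  0.003]
px [446 142  10  54 137] mid [ 0.6007 -0.4861] mean [ 0.5986 -0.4861  0.062 ] ext [0.129 0.011]
px [282 152   3   5   7] mid [ 0.6432 -0.0866] mean [ 0.6436 -0.0862  0.0563] ext [0.01  0.005]
px [394 174  38  31 645] mid [ 0.553  -0.3932] mean [ 0.5536 -0.3857  0.0604] ext [0.072 0.085]
px [360 181   7   2   7] mid [ 0.5731 -0.2764] mean [ 0.573  -0.2765  0.057 ] ext [0.003 0.014]
px [276 221  10  10  71] mid [ 0.4721 -0.0762] mean [ 0.4714 -0.0766  0.065 ] ext [0.021 0.021]
px [458 226  50  17 114] mid [ 0.4441 -0.5534] mean [ 0.4349 -0.5271  0.0622] ext [0.038 0.114]
```

View pics/top1.png

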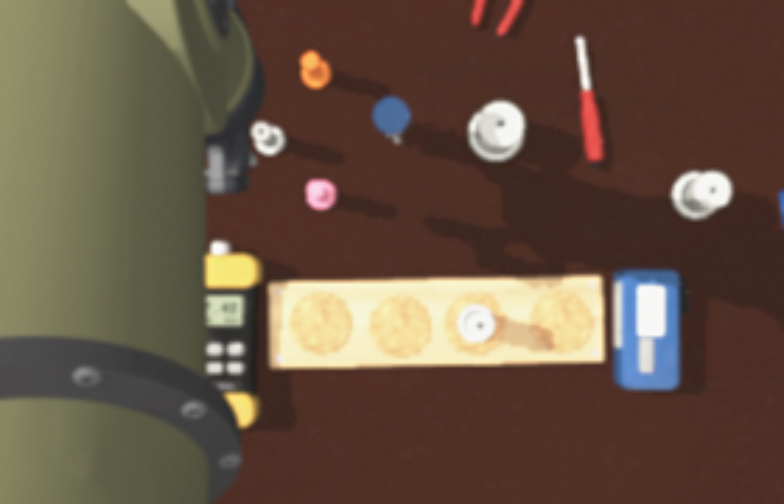

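The third round, at crop (475,322), now carries the 23 mm mandrel standing upright at (.472,-.077), about 1 mm off centre. The gripper is over the 15 mm mandrel, which is next.

```bash

python3 -m inch '[[[-0.02,0.02,0.6,0,0,0],[0,0,0.6,0,0,0],[0,0,0.6,0,0,0],[0,0,0.5,0,0,0],[0,0,0.28,0,0,0]]]'
python3 -m inch '[[[0,0,0,0,0,0],[0,0,0,0,0,0],[0,0,0,0,0,0],[0,0,0,0,0,0],[0,0,0,0,0,0]]]' 0 40
python3 -m inch '[[[0,0,0,0,0,0],[0,0,0,0,0,0],[0,0,0,0,0,0]]]'
```

```text
time_s: 9.05
position: [0.6389, 0.1047, 0.0247]
tcp_rot: [-2.224, -2.217, 0.004]
ft_force: [-0.7, -0.1, -0.5]
gripper_width: 0.696
grasp_force: 0.0
time_s: 9.55
position: [0.6412, 0.1065, 0.0274]
tcp_rot: [2.222, 2.219, 0.002]
ft_force: [-1.2, -1.0, 6.1]
gripper_width: 0.154
grasp_force: 39.2
time_s: 9.85
position: [0.6412, 0.1065, 0.0274]
tcp_rot: [2.222, 2.219, 0.002]
ft_force: [-0.8, -1.2, 7.3]
gripper_width: 0.152
grasp_force: 39.2
```

```bash

python3 -m inch '[[[0,0,-0.5,0,0,0],[0,0,-0.9,0,0,0],[0,0,-0.9,0,0,0],[0,0,-0.7,0,0,0],[-0.93,-0.61,0,0,0,0]]]'
python3 -m inch '[[[-0.93,-0.61,0,0,0,0],[-0.93,-0.61,0,0,0,0],[-0.93,-0.61,0,0,0,0],[-0.93,-0.61,0,0,0,0],[-0.93,-0.61,0,0,0,0]]]'
python3 -m inch '[[[-0.93,-0.61,0,0,0,0],[0,0,0.6,0,0,0],[0,0,0.7,0,0,0],[0,0,0.5,0,0,0],[0,0,0.4,0,0,0]]]'
python3 -m inch '[[[0,0,0,0,0,0],[0,0,0,0,0,0]]]'
```

```text
time_s: 10.35
position: [0.6204, 0.0761, 0.1505]
tcp_rot: [2.212, 2.226, 0.018]
ft_force: [0.1, 0.3, -1.6]
gripper_width: 0.153
grasp_force: 39.2
time_s: 10.85
position: [0.4926, -0.1176, 0.1464]
tcp_rot: [2.222, 2.22, 0.001]
ft_force: [1.4, -1.0, -0.5]
gripper_width: 0.152
grasp_force: 39.2
time_s: 11.35
position: [0.469, -0.1535, 0.0572]
tcp_rot: [-2.223, -2.22, 0.0]
ft_force: [-1.0, -0.1, -0.8]
gripper_width: 0.155
grasp_force: 39.2
time_s: 11.55
position: [0.4694, -0.1535, 0.0584]
tcp_rot: [-2.223, -2.22, 0.0]
ft_force: [0.6, -0.6, -0.2]
gripper_width: 0.152
grasp_force: 39.2
```

```bash

python3 -m inch '[[[-0.03,0.03,0.25,0,0,0],[0,0,0.15,0,0,0],[0,0,0.07,0,0,0],[0,0,0.03,0,0,0],[0,0,0,0,0,0]]]'
python3 -m inch '[[[0,0,0.01,0,0,0],[0,0,0,0,0,0],[0,0,0,0,0,0],[0,0,0,0,0,0],[0,0,0,0,0,0]]]' 0.7
python3 -m inch '[[[0,0,-0.3,0,0,0],[0,0,-0.7,0,0,0],[0,0,-0.8,0,0,0],[0,0,-0.5,0,0,0]]]' 0.9
python3 -m inch '[[[-0.78,0.69,0,0,0,0],[-0.78,0.69,0,0,0,0],[-0.78,0.69,0,0,0,0],[-0.77,0.69,0,0,0,0],[0,0,0,0,0,0]]]'
python3 -m inch '[[[0,0,0,0,0,0]]]'
```

```text
time_s: 12.05
position: [0.4704, -0.1547, 0.0383]
tcp_rot: [-2.223, -2.22, 0.0]
ft_force: [-1.2, 1.1, 2.5]
gripper_width: 0.153
grasp_force: 39.4
time_s: 12.55
position: [0.4705, -0.1548, 0.0377]
tcp_rot: [2.223, 2.22, -0.0]
ft_force: [0.1, -0.8, 0.0]
gripper_width: 0.703
grasp_force: 0.0
time_s: 12.95
position: [0.4709, -0.155, 0.1316]
tcp_rot: [2.222, 2.219, 0.001]
ft_force: [0.6, 0.1, -0.8]
gripper_width: 0.901
grasp_force: 0.0
time_s: 13.45
position: [0.5828, -0.2843, 0.129]
tcp_rot: [2.224, 2.214, -0.002]
ft_force: [-0.9, -0.2, -1.2]
gripper_width: 0.896
grasp_force: 0.0
time_s: 13.55
position: [0.5804, -0.2797, 0.1288]
tcp_rot: [-2.223, -2.218, 0.001]
ft_force: [-0.9, 1.1, -0.5]
gripper_width: 0.901
grasp_force: 0.0
```

```bash

python3 -m inch '[[[0,0.02,0.6,0,0,0],[0,0,0.6,0,0,0],[0,0,0.6,0,0,0],[0,0,0.5,0,0,0],[0,0,0.28,0,0,0]]]'
python3 -m inch '[[[0,0,0,0,0,0],[0,0,0,0,0,0],[0,0,0,0,0,0],[0,0,0,0,0,0],[0,0,0,0,0,0]]]' 0 40
python3 -m inch '[[[0,0,0,0,0,0],[0,0,0,0,0,0],[0,0,0,0,0,0]]]'
```

```text
time_s: 14.05
position: [0.5801, -0.2774, 0.025]
tcp_rot: [-2.219, -2.219, 0.001]
ft_force: [-0.4, 0.3, -0.2]
gripper_width: 0.904
grasp_force: 0.0
time_s: 14.55
position: [0.5824, -0.2796, 0.028]
tcp_rot: [2.221, 2.219, 0.001]
ft_force: [-0.2, 0.2, 6.1]
gripper_width: 0.338
grasp_force: 39.5
time_s: 14.85
position: [0.5824, -0.2796, 0.0279]
tcp_rot: [2.221, 2.219, 0.001]
ft_force: [-1.8, 1.2, 7.2]
gripper_width: 0.343
grasp_force: 39.5
```

```bash

python3 -m inch '[[[0,0,-0.5,0,0,0],[0,0,-0.9,0,0,0],[0,0,-0.9,0,0,0],[0,0,-0.7,0,0,0],[0.965,-0.4,0,0,0,0]]]'
python3 -m inch '[[[0.965,-0.4,0,0,0,0],[0.965,-0.4,0,0,0,0],[0.965,-0.4,0,0,0,0],[0.965,-0.4,0,0,0,0],[0.965,-0.4,0,0,0,0]]]'
python3 -m inch '[[[0.965,-0.4,0,0,0,0],[0,0,0.6,0,0,0],[0,0,0.7,0,0,0],[0,0,0.5,0,0,0],[0,0,0.4,0,0,0]]]'
python3 -m inch '[[[0,0,0,0,0,0],[0,0,0,0,0,0]]]'
```

```text
time_s: 15.35
position: [0.5683, -0.2474, 0.1512]
tcp_rot: [2.222, 2.204, 0.002]
ft_force: [0.6, -0.0, -1.0]
gripper_width: 0.337
grasp_force: 39.9
time_s: 15.85
position: [0.485, -0.0462, 0.1469]
tcp_rot: [2.223, 2.219, 0.001]
ft_force: [1.8, 0.3, -1.1]
gripper_width: 0.34
grasp_force: 39.9
time_s: 16.35
position: [0.4696, -0.0088, 0.0577]
tcp_rot: [-2.222, -2.22, 0.0]
ft_force: [0.6, 0.0, -1.2]
gripper_width: 0.346
grasp_force: 39.9
time_s: 16.55
position: [0.4699, -0.0091, 0.0588]
tcp_rot: [-2.223, -2.22, 0.0]
ft_force: [-0.5, -0.0, -1.0]
gripper_width: 0.344
grasp_force: 39.9
```

```bash

python3 -m inch '[[[0,0,0.25,0,0,0],[0,0,0.15,0,0,0],[0,0,0.07,0,0,0],[0,0,0.03,0,0,0],[0,0,0,0,0,0]]]'
python3 -m inch '[[[0,0,0.01,0,0,0],[0,0,0,0,0,0],[0,0,0,0,0,0],[0,0,0,0,0,0],[0,0,0,0,0,0]]]' 0.8
python3 -m inch '[[[0,0,-0.3,0,0,0],[0,0,-0.7,0,0,0],[0,0,-0.8,0,0,0],[0,0,-0.5,0,0,0]]]' 1
python3 -m inch '[[[-0.45,0.86,0,0,0,0],[-0.45,0.86,0,0,0,0],[-0.45,0.86,0,0,0,0],[-0.45,0.86,0,0,0,0],[-0.45,0.86,0,0,0,0]]]'
python3 -m inch '[[[0,0,0,0,0,0],[0,0,0,0,0,0]]]'
```

```text
time_s: 17.05
position: [0.4698, -0.009, 0.0388]
tcp_rot: [-2.223, -2.22, -0.0]
ft_force: [-0.8, 0.7, 4.2]
gripper_width: 0.341
grasp_force: 40.3
time_s: 17.55
position: [0.4699, -0.009, 0.0381]
tcp_rot: [2.223, 2.22, -0.0]
ft_force: [-0.3, -0.1, -0.4]
gripper_width: 0.799
grasp_force: 0.0
time_s: 17.95
position: [0.4703, -0.0091, 0.1319]
tcp_rot: [2.222, 2.219, 0.002]
ft_force: [0.3, 0.2, -0.1]
gripper_width: 0.999
grasp_force: 0.0
time_s: 18.45
position: [0.6429, -0.0999, 0.1299]
tcp_rot: [-2.223, -2.22, 0.0]
ft_force: [1.0, 0.9, 0.7]
gripper_width: 1.001
grasp_force: 0.0
time_s: 18.65
position: [0.6415, -0.0996, 0.1292]
tcp_rot: [-2.223, -2.218, 0.001]
ft_force: [0.2, 1.9, -0.1]
gripper_width: 1.001
grasp_force: 0.0
```

```bash

python3 -m inch '[[[0,0,0.6,0,0,0],[0,0,0.6,0,0,0],[0,0,0.6,0,0,0],[0,0,0.5,0,0,0],[0,0,0.28,0,0,0]]]'
python3 -m inch '[[[0,0,0,0,0,0],[0,0,0,0,0,0],[0,0,0,0,0,0],[0,0,0,0,0,0],[0,0,0,0,0,0]]]' 0 40
python3 -m inch '[[[0,0,0,0,0,0],[0,0,0,0,0,0],[0,0,0,0,0,0]]]'
```

```text
time_s: 19.15
position: [0.6399, -0.098, 0.0254]
tcp_rot: [-2.22, -2.219, 0.002]
ft_force: [-0.4, -0.1, -0.8]
gripper_width: 0.998
grasp_force: 0.0
time_s: 19.65
position: [0.6428, -0.0993, 0.0284]
tcp_rot: [2.221, 2.219, 0.003]
ft_force: [-0.1, 0.4, 6.8]
gripper_width: 0.436
grasp_force: 40.4
time_s: 19.95
position: [0.6428, -0.0993, 0.0284]
tcp_rot: [2.221, 2.219, 0.003]
ft_force: [-0.1, 0.7, 6.3]
gripper_width: 0.433
grasp_force: 40.4
```

```bash

python3 -m inch '[[[0,0,-0.5,0,0,0],[0,0,-0.9,0,0,0],[0,0,-0.9,0,0,0],[0,0,-0.7,0,0,0],[0.667,-0.703,0,0,0,0]]]'
python3 -m inch '[[[0.667,-0.703,0,0,0,0],[0.667,-0.703,0,0,0,0],[0.667,-0.703,0,0,0,0],[0.667,-0.703,0,0,0,0],[0.667,-0.703,0,0,0,0]]]'
python3 -m inch '[[[0,0,0.6,0,0,0],[0,0,0.7,0,0,0],[0,0,0.5,0,0,0],[0,0,0.4,0,0,0],[0,0,0,0,0,0]]]'
python3 -m inch '[[[0,0,0,0,0,0]]]'
```

```text
time_s: 20.45
position: [0.6183, -0.0771, 0.1516]
tcp_rot: [2.221, 2.207, 0.008]
ft_force: [0.7, -0.7, -1.9]
gripper_width: 0.432
grasp_force: 40.7
time_s: 20.95
position: [0.4719, 0.062, 0.1472]
tcp_rot: [2.223, 2.22, 0.001]
ft_force: [0.5, -0.8, -1.4]
gripper_width: 0.436
grasp_force: 40.7
time_s: 21.45
position: [0.472, 0.061, 0.0575]
tcp_rot: [-2.221, -2.219, 0.004]
ft_force: [0.3, 0.1, -1.6]
gripper_width: 0.434
grasp_force: 40.6
time_s: 21.55
position: [0.4733, 0.061, 0.0592]
tcp_rot: [-2.223, -2.22, 0.0]
ft_force: [0.4, -0.1, -1.0]
gripper_width: 0.434
grasp_force: 40.6
```

Next I'll lower and release it, then clear the arm upward and to the left and look.

```bash

python3 -m inch '[[[0,0,0.25,0,0,0],[0,0,0.15,0,0,0],[0,0,0.07,0,0,0],[0,0,0.03,0,0,0],[0,0,0,0,0,0]]]'
python3 -m inch '[[[0,0,0.01,0,0,0],[0,0,0,0,0,0],[0,0,0,0,0,0],[0,0,0,0,0,0],[0,0,0,0,0,0]]]' 0.85
python3 -m inch '[[[0,0,-0.3,0,0,0],[0,0,-0.8,0,0,0],[0,0,-0.9,0,0,0],[0,0,-0.9,0,0,0],[0,0,-0.9,0,0,0]]]'
python3 -m inch '[[[0.9,0,0,0,0,0],[0.9,0,0,0,0,0],[0.9,0,0,0,0,0],[0.9,0,0,0,0,0],[0.9,0,0,0,0,0]]]'
python3 -m inch '[[[0.9,0,0,0,0,0],[0.9,0,0,0,0,0],[0.9,0,0,0,0,0],[0.9,0,0,0,0,0],[0.9,0,0,0,0,0]]]'
python3 -m inch '[[[0,0,0,0,0,0],[0,0,0,0,0,0],[0,0,0,0,0,0]]]'
python3 - <<'E'
from station import optics
from h import *
d=optics.get_image("top");tops(d,.06,.068);print("vial");tops(d,.07,.085)
cv2.imwrite("pics/top2.png",cv2.resize(d["frame"][120:270,110:390],None,fx=2.8,fy=2.8))
cv2.imwrite("pics/scene2.png",optics.get_image("scene")["frame"])
E
```

```text
time_s: 22.05
position: [0.4731, 0.0611, 0.0394]
tcp_rot: [-2.223, -2.22, -0.0]
ft_force: [-2.1, -0.1, 5.8]
gripper_width: 0.436
grasp_force: 41.5
time_s: 22.55
position: [0.4733, 0.0611, 0.0385]
tcp_rot: [2.223, 2.22, -0.0]
ft_force: [-0.7, -0.1, 0.1]
gripper_width: 0.849
grasp_force: 0.0
time_s: 23.05
position: [0.4729, 0.0611, 0.192]
tcp_rot: [-2.223, -2.22, 0.0]
ft_force: [0.6, 0.8, -0.2]
gripper_width: 0.847
grasp_force: 0.0
time_s: 23.55
position: [0.4732, 0.2425, 0.1905]
tcp_rot: [2.223, 2.22, -0.0]
ft_force: [1.0, -0.5, -0.8]
gripper_width: 0.85
grasp_force: 0.0
time_s: 24.05
position: [0.4734, 0.4225, 0.1903]
tcp_rot: [2.223, 2.22, -0.001]
ft_force: [1.2, 0.3, 0.3]
gripper_width: 0.849
grasp_force: 0.0
time_s: 24.35
position: [0.474, 0.4197, 0.1903]
tcp_rot: [2.224, 2.218, -0.002]
ft_force: [0.0, 0.2, 0.2]
gripper_width: 0.847
grasp_force: 0.0
px [76  7 17  7 43] mid [1.0057 0.3919] mean [1.0051 0.395  0.0642] ext [0.013 0.038]
px [207  20  26   8  48] mid [0.9657 0.0615] mean [0.9634 0.0608 0.0641] ext [0.015 0.061]
px [331  57  23  21  48] mid [ 0.8528 -0.234 ] mean [ 0.84
[... 1437 characters left out ...]
   0.0717] ext [0.003 0.006]
px [506 121   6   1   6] mid [ 0.7095 -0.6234] mean [ 0.7095 -0.6227  0.0726] ext [0.001 0.012]
px [475 122  21   3  28] mid [ 0.7058 -0.566 ] mean [ 0.7056 -0.5667  0.0721] ext [0.005 0.048]
px [445 125  20  23  98] mid [ 0.6763 -0.4941] mean [ 0.6837 -0.4815  0.076 ] ext [0.052 0.048]
px [466 124   8   2  12] mid [ 0.703  -0.5296] mean [ 0.7028 -0.5316  0.0719] ext [0.003 0.017]
px [243 145  13  13 135] mid [ 0.6485 -0.0053] mean [ 0.6488 -0.0056  0.0769] ext [0.029 0.028]
px [451 149  10  47 152] mid [ 0.59   -0.4864] mean [ 0.5875 -0.4866  0.0774] ext [0.109 0.012]
px [461 221  51  20 349] mid [ 0.4529 -0.5538] mean [ 0.4446 -0.5477  0.0772] ext [0.045 0.117]
```

View pics/top2.png

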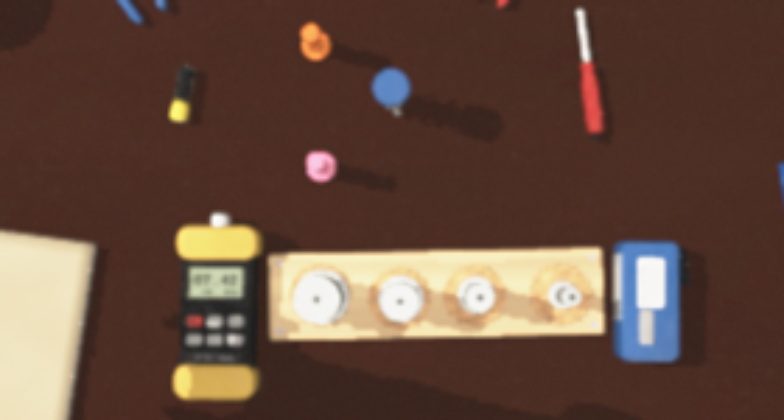

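View pics/scene2.png

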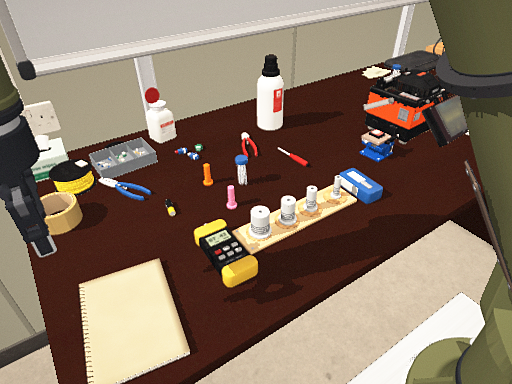

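The top view shows the four mandrels upright on their rounds, at crop (320,297), (400,299), (477,296) and (565,295), going from thick at the meter to thin at the far end. All are about 2 mm or less off centre. The vial at (390,88) has not moved, and the arm is clear.

```bash
python3 -c "
from station import ctrl
print(ctrl.finish_job())"
```

```text
the job is handed in; nothing more can be done
None
```

The job is handed in, with no verdict returned: all four mandrels stand upright on their own cork rounds, thickest next to the power meter and thinnest at the far end, each about 2 mm or less off centre in the last picture, and the sleeve vial has not moved.

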